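# Part the label rolls in a deep bin and load the carton between them

## Robot

A 6-joint arm with a two-finger parallel gripper is mounted at the origin on a cart in front of the work surface, level with it; the furniture and walls round the work are solid. World frame = base frame: x ahead of the robot, y to its left, z up, the work surface at z = 0. Lengths are in m, angles in rad, forces in N, time in s.
With the tool pointing down it reaches from about 0.425 to 0.95 m from the base axis. Payload 3.5 kg.
Tool frame: the origin (TCP) lies on the centre line of the jaws, within the pads' length; the fingertips stand 14 mm ahead of it and the grasp point (between the pads) lies 5 mm behind it (ctrl.tip_reach is the distance from the TCP to the fingertips, in m); z points along the fingers, y is the line along which they close (so a half turn about z gives the same grasp; the last joint's range is limited). The gripper opens to 85 mm and grips with 20 to 120 N. Pads are 22 mm wide; open, the fingers measure 114 mm over their backs; the gripper's body (76 mm by 85 mm) begins 54 mm behind the grasp point. The pads swing forward as they close: fully open they stand 13 mm farther back than shut.
Start: joints at [-1.347, 0.286, 1.577, -0, 1.279, -0.15], TCP at [0.247, -0.628, 0.245] pointing down, gripper open.
Joint ranges: [-2.77, 2.77], [-0.9, 2.22], [0.21, 2.48], [-1.53, 4.67], [0.24, 2.81], [-2.84, 2.84]. Speed limits (rad/s): [2.79, 2.79, 3.14, 3.14, 3.14, 3.14].

## Interface

Orientations are given as a unit quaternion [x, y, z, w].
In Python, from plant import get_state, imaging, workorder, ctrl gives the robot as it stands. The module is installed in compiled form; this text tells all that it offers.
- The arm moves only by the shell command python3 -m jog 'ROWS' [FORCE]. ROWS is JSON, a list of rows, each a list of 7 numbers: the closure, from 0 (fully open) to 1 (shut), then the shift along the tool's x, y, z in mm, then the turn, a rotation vector about the tool's x, y, z in rad. In form: [[gripper, tx, ty, tz, ax, ay, az], ...]. A call has 1 to 12 rows; each row is the pose to reach, as a shift and turn from the pose commanded when the call began, along the tool's axes at that moment; what a row does not reach only later rows make up. A row lasts 1/10 s, in which the tool goes at most 50 mm and 8.59 degrees, less where a joint would pass 70% of its speed; a pose out of reach is approached as far as the arm can. A call with a gripper value outside its range is refused whole. The fingers move at their own pace and stop on an object; FORCE is the grip in N (left out, the last holds). Time passes only in rows, so rows that repeat a pose let the fingers close. It gives the time, the measured TCP pose, the force, the opening and the grip force at its end, in the units of the state.
- get_state(): the state, without advancing time (a new reading comes with each control period).
- imaging.read_camera(name): name is "scene" or "side" or "wrist"; returns a dict with "image" (400x640x3 uint8, blue, green, red), "fx", "fy", "cx", "cy" (pixels), "k1" (the pictures are not rectified: a ray, as slopes to the right and down, at radius r is drawn at 1 + k1 r^2 times it, then the intrinsics apply), "R" (3x3) and "t" (3): a world point X has camera coordinates R X + t; the wrist camera has in their place "tool_from_camera" (4x4, takes a point from camera to tool coordinates, whose origin is the TCP and whose axes are the flange's). Camera axes: x right, y down, z forward; pixel columns grow to the right and rows downward; lengths in m; the calibration is good to about 2 mm. A picture is of the moment at which its call begins: read the wrist's pose just before it. There is no depth.
- workorder.sign_off(): hands the job in; it is judged then, once.
The state is a dict: "time": time; "qpos": joint angles; "dq": joint speeds; "joint_efforts": joint torques, N m; "eef_pos": TCP position; "tcp_rot": TCP orientation; "contact_force": force on the tool from outside, world axes, zero at the start; "wrist_torque": the same for the moment, N m; "opening": opening from 0.0 (shut) to 1.0 (fully open); "finger_force": force on a finger pad.
Only numpy, scipy, OpenCV 4.12 (cv2) and the standard library are available. Lean on these libraries where they do the work, as an engineer would, in place of code of your own. Each camera call takes 0.05 s, during which the arm holds its last target. There are 200 camera calls.

## Task

Make room in the black bin: reach down into the gap between its two rolls of blank labels with the fingers closed, and open them only near the bottom, so that they press both rolls back against the two ends of the bin at the same time, still flat on its floor. Then take the white carton that stands on end on the desk by itself and lower it, without dropping it, upright between the two rolls until it stands on the floor of the bin. Leave the other things round the bin where they are.

Things in the scene. Friction and masses are not known exactly. Their poses are not given: they have to be found in the camera images.
- bin: black open plastic bin, fixed to the desk; outside 143 (x) x 219 (y) x 70 mm high, inside 135 (x) x 211 (y) mm, walls and floor 4 mm. Origin: centre of its underside, on the desk top; z up. The rolls and the gap between them lie in a row along its y axis; 'the two ends' are its +y and -y walls, inner faces at y = +105.5 and -105.5 mm.
- roll_left_center (a point): centre of the white roll of blank labels in the bin on its +y side, loose on the floor with its hole upright: 69 mm across, 40 mm high, hole 18 mm wide; its z up, its yaw means nothing. Against the +y end it is at y = +71 mm in the bin's frame; it starts 7 to 12 mm short of that and within 8 mm of the bin's middle line (x = 0). It slides on the floor when pushed; push it low.
- roll_right_center (a point): centre of the like roll on the -y side; against the -y end it is at y = -71 mm in the bin's frame; it starts 15 to 18 mm short of that, within 8 mm of x = 0. The free gap between the rolls is 44 to 50 mm wide at the start, 73 mm when both lie against the ends. Each weighs 0.05 to 0.12 kg.
- carton_center (a point): centre of a small white carton standing on end on the desk, right or left of the bin, loose, 0.11 to 0.22 kg: 119 mm wide (its own x axis, level), 160 mm high (its y axis, up), 50 mm thick (its z axis, level: the way to grip it). The centre is 80 mm above its underside. In the bin its 119 mm run along the bin's x, its 50 mm along the bin's y.
- tape_measure: orange and black pocket tape measure, 36 x 84 x 62 mm, loose bystander on the other side of the bin from the carton; origin at the centre of its underside
- multimeter: black and orange hand multimeter lying flat, 152 x 78 x 52 mm, loose bystander beyond the bin; origin at the centre of its underside
- power_adapter: black mains adapter, 42 x 109 x 30 mm, loose bystander beyond the bin; origin at the centre of its underside
- roll_left: the roll of roll_left_center; origin at the centre of its underside
- roll_right: the roll of roll_right_center; origin at the centre of its underside
- carton: the carton of carton_center; origin at the centre of one broad 119 x 160 mm side, axes as for carton_center
There are look-alikes about, which are no part of the job. What is shaped like the carton but purple or red is not meant.

How it is judged:
By the outcome, as a careful person would: the job done as asked, in the order asked, and still so for the second after the job is handed in, with the robot touching nothing.
It also fails if it takes over 69 s, if anything falls off the work surface, if the arm or the gripper's body presses on something with over 40 N, if the wrist force passes 120 N, or if a joint passes its speed limit or range.

## Working session

There is one attempt and no reset: what is moved stays moved. The work goes in short steps, Python scripts to look and compute and a shell command to move; the robot and the scene stay as the last step left them, time stands still between calls to the robot, and variables do not carry over. Pictures are saved under pics/ and viewed, at most 10 in all, crops included, and the job is handed in when it is done.

```bash
mkdir -p pics
python3 - <<'E'
from plant import get_state, imaging, ctrl
import cv2,json,numpy as np
s=get_state();print({k:np.round(v,3).tolist() for k,v in s.items()},ctrl.tip_reach)
for n in("scene","side"):
    d=imaging.read_camera(n);cv2.imwrite(f"pics/{n}0.png",d.pop("image"))
    print(n,{k:np.round(v,4).tolist() for k,v in d.items()})
    np.save(f"{n}.npy",d,allow_pickle=True)
E
```

```text
{'time': 0.0, 'qpos': [-1.347, 0.287, 1.578, 0.0, 1.279, -0.15], 'dq': [-0.001, 0.001, -0.001, 0.0, 0.001, 0.001], 'joint_efforts': [-0.002, -40.598, -29.263, -0.0, 0.006, -0.0], 'eef_pos': [0.246, -0.628, 0.244], 'tcp_rot': [0.983, 0.186, -0.0, -0.001], 'contact_force': [0.893, 0.459, 0.357], 'wrist_torque': [-0.081, -0.003, -0.01], 'finger_force': 0.0, 'opening': 1.003} 0.014
scene {'fx': 415.9212, 'fy': 415.9212, 'cx': 314.5173, 'cy': 203.7833, 'k1': 0.0201, 'R': [[-0.7201, -0.6938, 0.0114], [-0.4113, 0.4135, -0.8123], [0.5589, -0.5896, -0.5831]], 't': [0.4277, 0.2993, 0.8836]}
side {'fx': 459.3199, 'fy': 459.3199, 'cx': 313.4459, 'cy': 195.919, 'k1': -0.1104, 'R': [[-0.97, -0.2428, 0.0158], [-0.1355, 0.4855, -0.8637], [0.202, -0.8399, -0.5038]], 't': [0.5743, 0.1407, 1.1598]}
```

View pics/scene0.png

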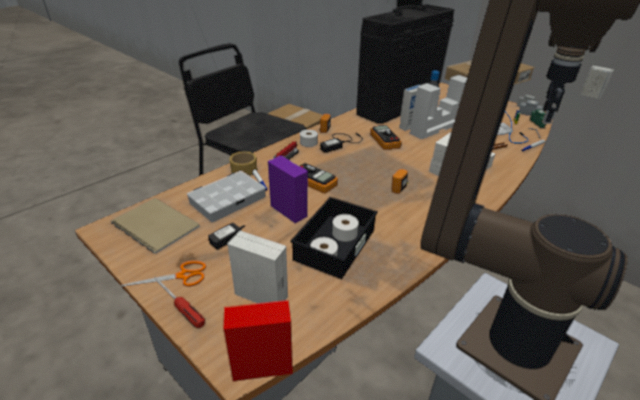

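View pics/side0.png

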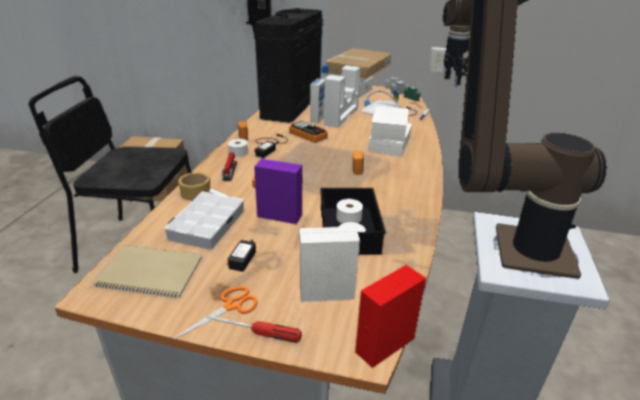

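Scene: the bin is around (335,237), the white carton at (258,267) on its +y side, and the tape measure at (400,180). The purple and red cartons are at (288,188) and (258,340). I'll enlarge both views for corner picking.

Run:
```python
import cv2,numpy as np
a=cv2.imread("pics/scene0.png")[185:310,220:390]
b=cv2.imread("pics/side0.png")[180:310,290:400]
cv2.imwrite("pics/c1.png",cv2.resize(a,None,fx=4.5,fy=4.5,interpolation=cv2.INTER_CUBIC))
cv2.imwrite("pics/c2.png",cv2.resize(b,None,fx=4.5,fy=4.5,interpolation=cv2.INTER_CUBIC))
```

```text
(no output)
```

View pics/c1.png

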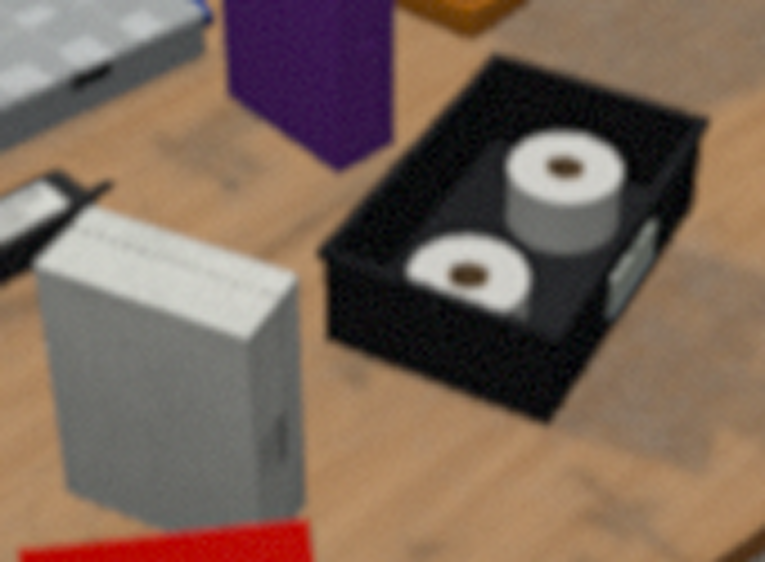

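View pics/c2.png

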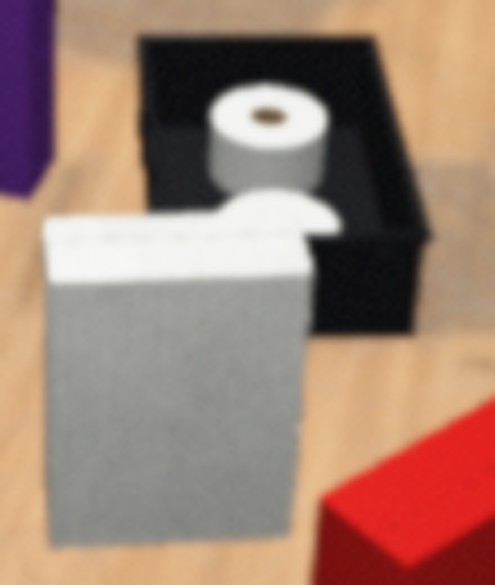

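In c1 the bin rim corners are (495,57), (707,122) and (323,252), the roll holes are (566,167) and (468,275), and the carton top corners are (95,207), (298,277), (248,340) and (38,265). In c2 the matching bin rim corners are (138,37), (375,37) and (430,238), and the carton top is (45,217), (303,213), (313,272) and (47,282).

```bash
cat > h.py <<'E'
import numpy as np
from scipy.optimize import least_squares
from scipy.spatial.transform import Rotation as Ro
def proj(d,X,R=None,t=None):
    R=np.array(d["R"]) if R is None else R; t=np.array(d["t"]) if t is None else t
    c=np.atleast_2d(X)@R.T+t; s=c[:,:2]/c[:,2:]; s=s*(1+d["k1"]*(s**2).sum(1,keepdims=True))
    return s*[d["fx"],d["fy"]]+[d["cx"],d["cy"]]
def wristcam(d,s):
    T=np.eye(4);T[:3,:3]=Ro.from_quat(s["tcp_rot"]).as_matrix();T[:3,3]=s["eef_pos"]
    W=np.linalg.inv(T@np.array(d["tool_from_camera"])); d["R"],d["t"]=W[:3,:3],W[:3,3]; return d
def place(p,L): # p=x,y,yaw ; L local points
    L=np.atleast_2d(np.array(L,float)); c,s=np.cos(p[2]),np.sin(p[2])
    return np.c_[p[0]+c*L[:,0]-s*L[:,1],p[1]+s*L[:,0]+c*L[:,1],L[:,2]]
def fit(obs,p0): # obs: list (cam, local pts, pixels)
    r=least_squares(lambda p:np.concatenate([(proj(d,place(p,L))-P).ravel() for d,L,P in obs]),p0,loss="soft_l1")
    return r.x, np.concatenate([proj(d,place(r.x,L))-P for d,L,P in obs])
E
python3 - <<'E'
from h import *
A=np.load("scene.npy",allow_pickle=True).item();B=np.load("side.npy",allow_pickle=True).item()
a=lambda *p:np.array(p)/4.5+[220-.4,185-.4]
b=lambda *p:np.array(p)/4.5+[290-.4,180-.4]
X,Y=.0715,.1095
# far = -y, image-left in side = +x
p,r=fit([(A,[[X,-Y,.07],[-X,-Y,.07],[X,Y,.07],[X,Y,0],[-X,Y,0]],a((495,57),(707,122),(323,252),(330,338),(548,420))),
 (B,[[X,-Y,.07],[-X,-Y,.07],[-X,Y,.07],[-X,Y,0]],b((138,37),(375,37),(430,238),(415,333)))],[.6,0,0]);print("bin",p);print(r.round(1).tolist())
q,r=fit([(A,[[.0595,-.025,.16],[-.0595,-.025,.16],[-.0595,.025,.16],[.0595,.025,.16],[.0595,.025,0]],a((95,207),(298,277),(248,340),(38,265),(68,490))),
 (B,[[.0595,-.025,.16],[-.0595,-.025,.16],[-.0595,.025,.16],[.0595,.025,.16],[.0595,.025,0],[-.0595,.025,0]],b((45,217),(303,213),(313,272),(47,282),(50,545),(290,537)))],[.6,.2,0]);print("carton",q);print(r.round(1).tolist())
for n,o in(("right",[(A,[[0,0,.044]],a((566,167))),(B,[[0,0,.044]],b((269,116)))]),("left",[(A,[[0,0,.044]],a((468,275)))])):
    f=least_squares(lambda v:np.concatenate([(proj(d,[v[0],v[1],.044])-P).ravel() for d,L,P in o]),p[:2]).x
    c,s=np.cos(p[2]),np.sin(p[2]);e=f-p[:2];print(n,f,"in bin",c*e[0]+s*e[1],-s*e[0]+c*e[1])
E
```

```text
bin [0.48533325 0.03244265 0.27652184]
[[0.5, -0.3], [-0.1, -0.4], [-0.0, -0.2], [-1.0, 1.2], [0.3, 2.3], [1.0, -0.8], [-1.0, -0.8], [-0.5, -1.2], [0.1, 0.9]]
carton [0.48952758 0.2894006  0.301801  ]
[[-0.1, -0.6], [1.0, 0.1], [-0.1, 0.5], [-0.9, -0.4], [-0.2, 0.6], [-0.1, -0.6], [-0.6, -0.8], [0.6, 0.1], [0.2, -0.9], [-0.5, 0.4], [0.6, 0.6]]
right [ 0.49701612 -0.02130874] in bin -0.0034356858654200663 -0.054898981074255615
left [0.47276982 0.09296685] in bin 0.004437630343535292 0.0616548920665088
```

```bash
cat >> h.py <<'E'
def row(x,y,z,yaw,s):
    R=Ro.from_quat(s["tcp_rot"]); T=Ro.from_euler("ZX",[yaw,np.pi])
    return np.r_[R.inv().apply(np.array([x,y,z])-s["eef_pos"])*1000,(R.inv()*T).as_rotvec()].round(3).tolist()
def look(name):
    import cv2
    from plant import get_state,imaging
    s=get_state();d=imaging.read_camera("wrist");cv2.imwrite(f"pics/{name}.png",d.pop("image"))
    d=wristcam(d,s);np.save(f"{name}.npy",d,allow_pickle=True);return d,s
E
python3 - <<'E'
from h import *
from plant import get_state
s=get_state()
for w in [(.42,-.35,.33,.33),(.483,.03,.33,.277)]: print(row(*w,s))
A=np.load("side.npy",allow_pickle=True).item()
for z in(0,.1): # white boxes near the path
    print(z,least_squares(lambda v:(proj(A,[v[0],v[1],z])-[388,140 if z==0 else 108]).ravel(),[.5,-.4]).x)
E
```

```text
[263.087, -195.403, -85.429, -0.002, -0.0, 0.044]
[460.512, -526.147, -84.652, -0.002, -0.0, 0.097]
0 [ 0.44828765 -0.60844568]
0.1 [ 0.46591686 -0.68984024]
```

```bash
python3 -m jog '[[1,0,0,-85,0,0,0],[1,0,0,-85,0,0,0],[1,263,-195,-85,0,0,0.04],[1,263,-195,-85,0,0,0.04],[1,263,-195,-85,0,0,0.04],[1,263,-195,-85,0,0,0.04],[1,263,-195,-85,0,0,0.04],[1,263,-195,-85,0,0,0.04],[1,460,-526,-85,0,0,0.097],[1,460,-526,-85,0,0,0.097],[1,460,-526,-85,0,0,0.097],[1,460,-526,-85,0,0,0.097]]' 20
python3 -m jog '[[1,197,-331,0,0,0,0],[1,0,0,0,0,0,0]]' >/dev/null 2>&1 & wait; python3 -c "
from plant import get_state;s=get_state();print(s['time'],s['eef_pos'],s['tcp_rot'],s['opening'])"
```

```text
time: 1.3
eef_pos: [0.4429, -0.1755, 0.3298]
tcp_rot: [0.99, 0.138, -0.0, -0.0]
contact_force: [1.0, 0.9, -0.9]
opening: 0.001
finger_force: 0.0
1.5 [ 0.44841951 -0.16024277  0.33039053] [ 0.98798549  0.15451232  0.00191713 -0.00263608] 0.0013821131998938542
```

```bash
python3 -m jog '[[1,0,0,0,0,0,0],[1,0,0,0,0,0,0]]'; python3 -c "
from h import *
from plant import get_state;s=get_state();print(row(.483,.03,.33,.277,s))"
```

```text
time: 1.7
eef_pos: [0.4432, -0.1769, 0.3298]
tcp_rot: [0.99, 0.138, -0.0, -0.0]
contact_force: [0.8, -0.6, -0.5]
opening: -0.003
finger_force: 0.0
[94.961, -188.052, -0.029, -0.001, 0.001, 0.0]
```

```bash
python3 -m jog '[[1,95,-188,0,0,0,0],[1,95,-188,0,0,0,0],[1,95,-188,0,0,0,0],[1,95,-188,0,0,0,0],[1,95,-188,0,0,0,0],[1,95,-188,0,0,0,0],[1,95,-188,0,0,0,0],[1,95,-188,0,0,0,0]]'; python3 -c "
from h import *
d,s=look('w1');print(s['eef_pos'],s['time'])"
```

```text
time: 2.5
eef_pos: [0.4831, 0.0275, 0.3301]
tcp_rot: [0.991, 0.136, -0.0, 0.0]
contact_force: [0.3, -0.3, 0.2]
opening: -0.001
finger_force: 0.0
[0.48307647 0.02749803 0.33014133] 2.5
```

View pics/w1.png

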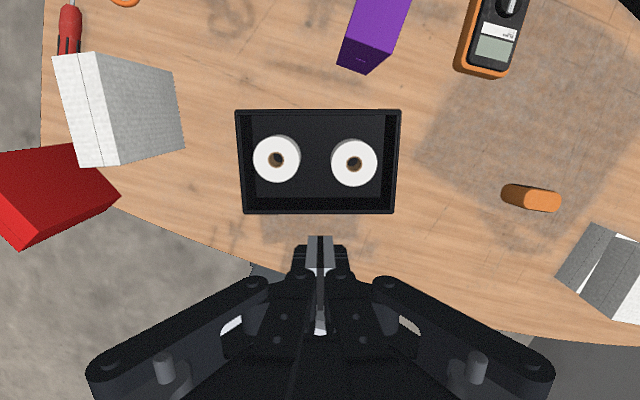

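The wrist view shows the bin rim corners at (235,110), (401,109), (396,214) and (243,214). The roll holes are at (276,159) and (354,163), and the carton top is (53,57), (98,52), (120,164), (78,168).

Run:
```python
from h import *
from plant import get_state
d=np.load("w1.npy",allow_pickle=True).item();s=get_state()
X,Y=.0715,.1095
p,r=fit([(d,[[X,Y,.07],[X,-Y,.07],[-X,-Y,.07],[-X,Y,.07]],np.array([(235,110),(401,109),(396,214),(243,214)]))],[.485,.03,.277]);print("bin",p,r.round(1).tolist())
q,r=fit([(d,[[.0595,.025,.16],[.0595,-.025,.16],[-.0595,-.025,.16],[-.0595,.025,.16]],np.array([(53,57),(98,52),(120,164),(78,168)]))],[.485,.28,.3]);print("carton",q,r.round(1).tolist())
c,n=np.cos(p[2]),np.sin(p[2])
for P in((276,159),(354,163)):
    f=least_squares(lambda v:(proj(d,[v[0],v[1],.044])-P).ravel(),p[:2]).x;e=f-p[:2];print(f,"in bin",c*e[0]+n*e[1],-n*e[0]+c*e[1])
g=place(p,[[0,.0035,0]])[0]
print(row(g[0],g[1],.12,p[2],s),row(g[0],g[1],.022,p[2],s))
```

```text
bin [0.48938407 0.03062836 0.28122231] [[1.5, 0.9], [-1.2, 0.9], [-3.4, -3.5], [2.1, -2.7]]
carton [0.49029885 0.2867509  0.28536203] [[-0.0, -2.3], [-0.3, -0.4], [-0.1, 3.8], [0.4, 0.6]]
[0.47363789 0.09227572] in bin 0.001981378537175749 0.06359570467348197
[ 0.4995703  -0.02176783] in bin -0.004755440101348459 -0.05316489120125924
[6.93, -4.812, 210.216, 0.0, 0.0, -0.007] [6.961, -4.825, 308.216, 0.0, 0.0, -0.007]
```

Run:
```python
import cv2
a=cv2.imread("pics/w1.png")[100:225,225:410]
cv2.imwrite("pics/w1c.png",cv2.resize(a,None,fx=4,fy=4,interpolation=cv2.INTER_CUBIC)*1)
```

```text
(no output)
```

View pics/w1c.png

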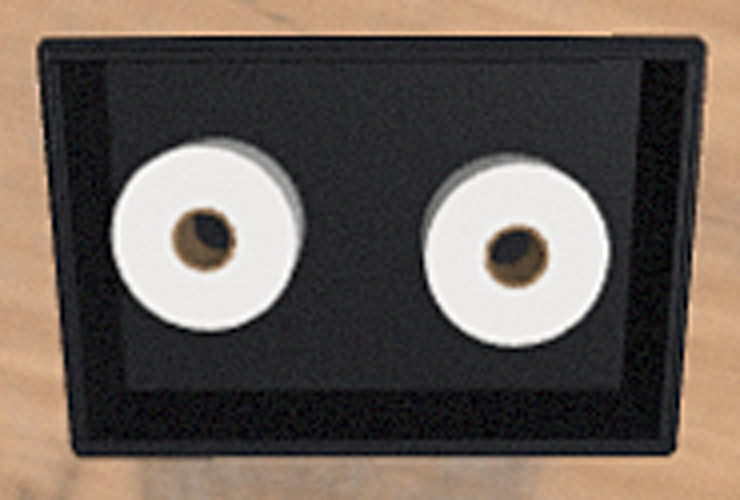

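Run:
```python
from h import *
from plant import get_state
d=np.load("w1.npy",allow_pickle=True).item();s=get_state();print(s["eef_pos"])
R=d["R"];print("cam pos",-R.T@d["t"],"axis",R[2])
X,Y=.0715,.1095;x,y=.0675,.1055
L=np.array([[X,Y,.07],[X,-Y,.07],[-X,-Y,.07],[-X,Y,.07],[-x,y,.004],[-x,-y,.004]])
P=np.array([(40,38),(706,38),(676,456),(72,456),(123,388),(620,388)])/4+[224.6,99.6]
for m in("dz","rot","both"):
    def res(v):
        v=np.array(v)
        if m=="rot": v[3]=0
        if m=="dz": v[4:]=0
        D=dict(d);Rr=Ro.from_rotvec(v[4:]).as_matrix()@R
        D["R"]=Rr;D["t"]=Rr@(R.T@d["t"]-[0,0,v[3]]);return np.r_[(proj(D,place(v,L))-P).ravel(),v[4:]*30]
    f=least_squares(res,[.485,.03,.277,0,0,0,0]);print(m,f.x.round(4),f.fun[:12].round(1))
```

```text
[0.483097   0.02752939 0.33021855]
cam pos [0.55465073 0.04693312 0.45829676] axis [-0.28115376 -0.07918041 -0.95639062]
dz [ 0.4898  0.0318  0.2743 -0.0092  0.      0.      0.    ] [-0.6  0.6  0.2  0.7 -0.4 -0.9 -0.2 -1.1 -0.3  0.2  1.5  0.4]
rot [ 5.0370e-01  3.1200e-02  2.7360e-01 -3.9135e+00 -3.4500e-02 -9.7000e-03
 -3.0000e-03] [ 1.6  0.7 -1.7  1.  -1.2 -2.1  0.7 -1.9  0.1  0.9  0.5  0.8]
both [ 0.4917  0.0274  0.2734 -0.009  -0.0017 -0.0105 -0.0032] [-0.4  0.5  0.3  0.8 -0.3 -1.1 -0.1 -0.9 -0.6  0.4  1.2  0.3]
```

Run:
```python
from h import *
from plant import get_state
s=get_state();print(row(.4868,.0358,.09,.275,s))
```

```text
[5.876, -6.994, 240.216, 0.0, 0.0, -0.001]
```

```bash
python3 -m jog '[[1,6,-7,40,0,0,0],[1,6,-7,80,0,0,0],[1,6,-7,120,0,0,0],[1,6,-7,160,0,0,0],[1,6,-7,200,0,0,0],[1,6,-7,220,0,0,0],[1,6,-7,240,0,0,0],[1,6,-7,240,0,0,0],[1,6,-7,240,0,0,0]]'; python3 -c "
from h import *
d,s=look('w2');print(s['eef_pos'],s['time'],row(.4868,.0358,.04,.275,s))"
```

```text
time: 3.45
eef_pos: [0.4872, 0.0367, 0.0906]
tcp_rot: [0.991, 0.137, -0.0, -0.0]
contact_force: [-0.5, -0.2, 0.7]
opening: -0.001
finger_force: 0.0
[0.48717131 0.03668424 0.09058381] 3.45 [-0.585, 0.753, 50.584, -0.0, 0.0, 0.0]
```

View pics/w2.png

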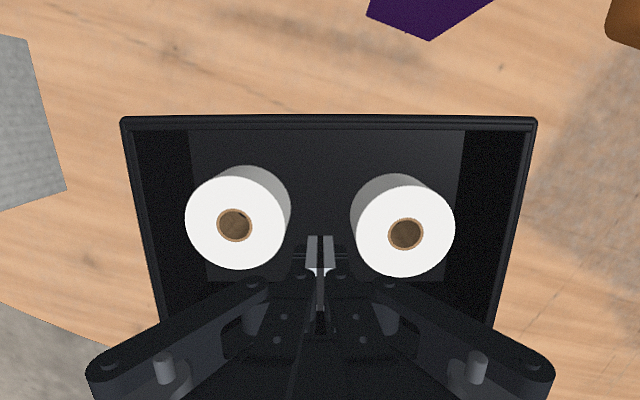

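The closed fingers (column 319) sit centred between the roll edges (291 and 350). Descending.

```bash
python3 -m jog '[[1,0,0,15,0,0,0],[1,0,0,30,0,0,0],[1,0,0,40,0,0,0],[1,0,0,50,0,0,0],[1,0,0,56,0,0,0],[1,0,0,56,0,0,0],[1,0,0,56,0,0,0]]' 20; python3 -m jog '[[1,0,0,3,0,0,0],[1,0,0,6,0,0,0],[1,0,0,9,0,0,0],[1,0,0,9,0,0,0]]'
```

```text
time: 4.2
eef_pos: [0.4873, 0.0376, 0.0346]
tcp_rot: [0.99, 0.138, 0.0, 0.0]
contact_force: [0.0, -0.6, 0.8]
opening: 0.004
finger_force: 0.0
time: 4.6
eef_pos: [0.4866, 0.0376, 0.0248]
tcp_rot: [0.99, 0.138, -0.0, -0.0]
contact_force: [-0.7, -0.3, -0.3]
opening: -0.005
finger_force: 0.0
```

```bash
python3 -m jog '[[1,0,0,3,0,0,0],[0.85,0,0,3,0,0,0],[0.8,0,0,3,0,0,0],[0.75,0,1,3,0,0,0],[0.7,0,2,3,0,0,0],[0.68,0,3,3,0,0,0],[0.65,0,4,3,0,0,0],[0.65,0,5,3,0,0,0],[0.65,0,5,3,0,0,0],[0.65,0,5,3,0,0,0]]' 20
```

```text
time: 5.6
eef_pos: [0.4884, 0.0327, 0.0223]
tcp_rot: [0.99, 0.138, 0.0, 0.0]
contact_force: [0.4, 0.9, -0.4]
opening: 0.351
finger_force: 0.1
```

```bash
python3 -m jog '[[0.6,0,0,0,0,0,0],[0.56,0,0,0,0,0,0],[0.52,0,0,0,0,0,0],[0.52,0,0,0,0,0,0],[0.52,0,0,0,0,0,0]]' 20;  python3 -m jog '[[0.49,0,0,0,0,0,0],[0.46,0,0,0,0,0,0],[0.46,0,0,0,0,0,0],[0.46,0,0,0,0,0,0]]'; python3 -c "
from h import *
d,s=look('w3')"
```

```text
time: 6.1
eef_pos: [0.4884, 0.0328, 0.0224]
tcp_rot: [0.99, 0.138, 0.0, 0.0]
contact_force: [0.4, -0.1, 0.5]
opening: 0.48
finger_force: 0.5
time: 6.5
eef_pos: [0.4889, 0.0323, 0.0225]
tcp_rot: [0.99, 0.138, 0.001, 0.001]
contact_force: [0.9, -4.5, 0.3]
opening: 0.536
finger_force: 2.5
```

View pics/w3.png

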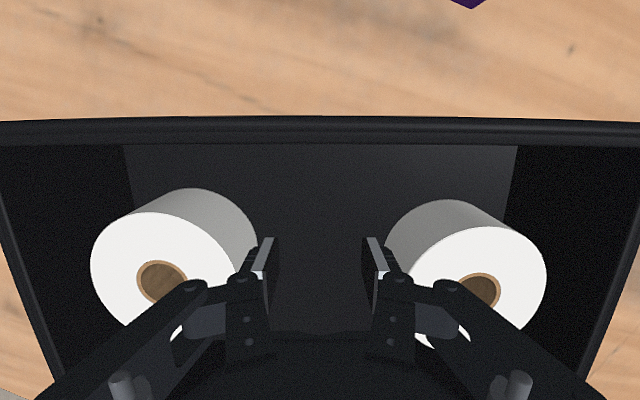

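The fingers press both rolls outward. The −4.5 N in y means the left roll has reached its end, so I'll shift toward −y while opening.

```bash
for i in 1 2; do python3 -m jog '[[0.44,0,1,0,0,0,0],[0.44,0,1.5,0,0,0,0],[0.44,0,1.5,0,0,0,0],[0.44,0,1.5,0,0,0,0]]'; done
```

```text
time: 6.95
eef_pos: [0.4889, 0.032, 0.0226]
tcp_rot: [0.99, 0.138, 0.0, -0.0]
contact_force: [1.0, 3.4, 3.4]
opening: 0.553
finger_force: 22.6
time: 7.35
eef_pos: [0.4886, 0.0319, 0.0225]
tcp_rot: [0.991, 0.137, -0.0, -0.002]
contact_force: [-0.4, 10.8, 6.5]
opening: 0.553
finger_force: 24.6
```

```bash
python3 -m jog '[[0.44,0,-1,0,0,0,0],[0.44,0,-1,0,0,0,0],[0.6,0,-1,0,0,0,0],[0.85,0,-1,0,0,0,0],[0.85,0,-1,0,0,0,0],[0.85,0,-1,0,0,0,0]]'; python3 -m jog '[[0.9,0,0,-20,0,0,0],[0.9,0,0,-50,0,0,0],[0.9,0,0,-100,0,0,0],[0.9,0,0,-150,0,0,0],[0.9,0,0,-200,0,0,0],[0.9,0,0,-250,0,0,0],[0.9,0,0,-300,0,0,0],[0.9,0,0,-300,0,0,0],[0.9,0,0,-300,0,0,0]]';  python3 - <<'E'
from h import *
d,s=look('w4');print(s['eef_pos'],row(.49,.26,.32,.285,s))
import cv2
im=cv2.imread("pics/w4.png");a=cv2.resize(im[90:230,30:410],None,fx=2.1,fy=2.1,interpolation=cv2.INTER_CUBIC);cv2.imwrite("pics/w4c.png",a)
E
```

```text
time: 7.95
eef_pos: [0.4885, 0.0306, 0.022]
tcp_rot: [0.99, 0.138, -0.001, -0.0]
contact_force: [0.4, 0.1, -0.1]
opening: 0.148
finger_force: 0.0
time: 8.85
eef_pos: [0.4894, 0.0306, 0.3239]
tcp_rot: [0.99, 0.138, 0.002, 0.001]
contact_force: [0.1, 0.5, -0.0]
opening: 0.099
finger_force: 0.0
[0.48935394 0.03058749 0.32390338] [63.267, -220.52, 3.732, 0.002, -0.003, -0.008]
```

View pics/w4c.png

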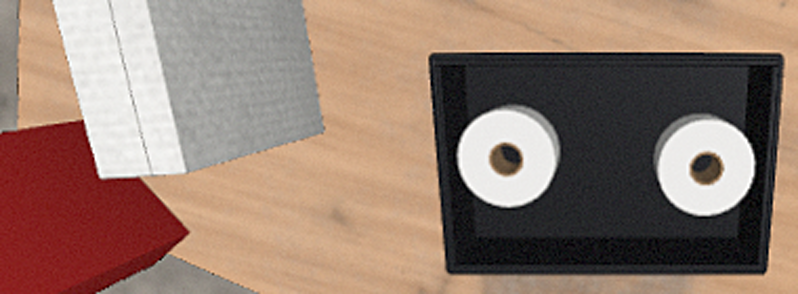

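The holes are at (506,158) and (706,168) in the crop, and the rim corners at (431,54), (783,56), (768,273) and (449,273). I'll check that the rolls are at the ends.

```bash
cat >> h.py <<'E'
def binfit(d,P,holes,p0=(.488,.031,.275)):
    X,Y=.0715,.1095;L=np.array([[X,Y,.07],[X,-Y,.07],[-X,-Y,.07],[-X,Y,.07]]);P=np.array(P);R=d["R"]
    def cam(dz): return {**d,"t":d["t"]-R@np.array([0,0,dz])}
    f=least_squares(lambda v:(proj(cam(v[3]),place(v,L))-P).ravel(),[*p0,0]);p=f.x;D=cam(p[3])
    print("bin",p.round(4),f.fun.round(1));c,n=np.cos(p[2]),np.sin(p[2])
    for h in holes:
        e=least_squares(lambda v:(proj(D,[v[0],v[1],.044])-h).ravel(),p[:2]).x-p[:2];print("roll",c*e[0]+n*e[1],-n*e[0]+c*e[1])
    return p
E
python3 - <<'E'
from h import *
d=np.load("w4.npy",allow_pickle=True).item()
k=lambda *p:np.array(p)/2.1+[29.7,89.7]
binfit(d,k((431,54),(783,56),(768,273),(449,273)),k((506,158),(706,168)))
d=np.load("w1.npy",allow_pickle=True).item()
k=lambda *p:np.array(p)/4+[224.6,99.6]
binfit(d,k((40,38),(706,38),(676,456),(72,456)),k((204,240),(517,256)))
E
```

```text
bin [ 0.4896  0.0306  0.2776 -0.0083] [-0.1  0.8  0.8 -0.1 -0.4 -0.4 -0.4 -0.4]
roll 0.0028232626650610652 0.07037070730055572
roll -0.004139342704544276 -0.06820989599558629
bin [ 0.4899  0.0314  0.2755 -0.0105] [-0.6  0.7  0.7  0.6  0.1 -0.7 -0.1 -0.7]
roll 0.0016770234639147084 0.061930331731102475
roll -0.004243505665941009 -0.052353323376763294
```

```bash
python3 -m jog '[[0.5,15,-50,0,0,0,0],[0.2,30,-100,0,0,0,0],[0,44,-150,0,0,0,0],[0,57,-195,0,0,0,0],[0,57,-195,0,0,0,0],[0,57,-195,0,0,0,0],[0,57,-195,0,0,0,0],[0,57,-195,0,0,0,0]]';  python3 - <<'E'
from h import *
d,s=look('w5');print(s['eef_pos'])
import cv2
im=cv2.imread("pics/w5.png");h=cv2.cvtColor(im,cv2.COLOR_BGR2HSV)
for t in(170,190,210):
    m=((h[...,1]<40)&(h[...,2]>t)).astype(np.uint8)*255
    m=cv2.morphologyEx(m,cv2.MORPH_CLOSE,np.ones((5,5)))
    for c in cv2.findContours(m,0,2)[0]:
        if cv2.contourArea(c)>1500: print(t,cv2.contourArea(c),cv2.approxPolyDP(c,6,True)[:,0].tolist())
q=[.489,.288,.29]
print(proj(d,place(q,[[.0595,.025,.16],[.0595,-.025,.16],[-.0595,-.025,.16],[-.0595,.025,.16]])).round(0).tolist())
E
```

```text
time: 9.7
eef_pos: [0.4905, 0.2327, 0.3214]
tcp_rot: [0.991, 0.137, -0.001, 0.0]
contact_force: [-1.3, -0.4, -0.3]
opening: 0.998
finger_force: 0.0
[0.49046074 0.23266094 0.32138381]
170 5263.5 [[287, 112], [239, 115], [253, 222], [296, 218]]
190 4989.5 [[287, 112], [239, 115], [253, 222], [296, 218]]
210 4907.5 [[287, 112], [239, 115], [253, 222], [295, 220]]
[[240.0, 115.0], [290.0, 114.0], [294.0, 224.0], [250.0, 225.0]]
```

Run:
```python
from h import *
from plant import get_state
d=np.load("w5.npy",allow_pickle=True).item();R=d["R"]
L=np.array([[.0595,.025,.16],[.0595,-.025,.16],[-.0595,-.025,.16],[-.0595,.025,.16]])
P=np.array([(239,115),(287,112),(296,219),(253,222)])
for dz in(0,-.009):
    D={**d,"t":d["t"]-R@np.array([0,0,dz])}
    print(dz,*[a.round(4).tolist() for a in fit([(D,L,P)],[.49,.287,.29])])
s=get_state();print(row(.489,.287,.22,.31,s))
```

```text
0 [0.4909, 0.2881, 0.3298] [[-0.9363, -0.9877], [0.6324, -1.06], [0.7845, 2.9723], [-0.5438, 2.1183]]
-0.009 [0.4914, 0.2866, 0.331] [[-2.0561, -1.0081], [1.0956, -1.2471], [1.5974, 5.9806], [-0.9848, 5.2236]]
[13.299, -52.77, 101.768, 0.0, 0.001, -0.035]
```

```bash
python3 -m jog '[[0,14.5,-53,0,0,0,-0.04],[0,14.5,-53,30,0,0,-0.04],[0,14.5,-53,80,0,0,-0.04],[0,14.5,-53,120,0,0,-0.04],[0,14.5,-53,150,0,0,-0.04],[0,14.5,-53,175,0,0,-0.04],[0,14.5,-53,198,0,0,-0.04],[0,14.5,-53,198,0,0,-0.04],[0,14.5,-53,198,0,0,-0.04]]' 30;python3 -m jog '[[0.2,0,0,0,0,0,0],[0.3,0,0,0,0,0,0],[0.35,0,0,0,0,0,0],[0.4,0,0,0,0,0,0],[0.45,0,0,0,0,0,0],[0.5,0,0,0,0,0,0],[0.5,0,0,0,0,0,0],[0.5,0,0,0,0,0,0]]' 30
```

```text
time: 10.65
eef_pos: [0.4903, 0.2882, 0.1246]
tcp_rot: [0.988, 0.157, -0.0, 0.0]
contact_force: [0.2, -0.4, 0.1]
opening: 1.0
finger_force: 0.0
time: 11.45
eef_pos: [0.4904, 0.2893, 0.1252]
tcp_rot: [0.987, 0.158, 0.001, -0.0]
contact_force: [-0.5, 0.9, 5.2]
opening: 0.581
finger_force: 32.9
```

```bash
python3 -m jog '[[0.6,0,0,-10,0,0,0],[0.6,0,0,-30,0,0,0],[0.6,0,0,-60,0,0,0],[0.6,0,0,-90,0,0,0],[0.6,0,0,-120,0,0,0],[0.6,0,0,-120,0,0,0],[0.6,0,0,-120,0,0,0]]' 35; python3 -c "
from h import *
from plant import get_state;s=get_state();print(row(.488,.0318,s['eef_pos'][2],.276,s))"
```

```text
time: 12.15
eef_pos: [0.4896, 0.2887, 0.2439]
tcp_rot: [0.987, 0.158, -0.0, 0.0]
contact_force: [0.3, -0.8, -2.4]
opening: 0.584
finger_force: 36.7
[-81.517, 243.678, 0.07, 0.0, 0.001, 0.041]
```

```bash
python3 -m jog '[[0.6,-6,18,0,0,0,0.005],[0.6,-14,42,0,0,0,0.01],[0.6,-24,72,0,0,0,0.015],[0.6,-34,102,0,0,0,0.02],[0.6,-44,132,0,0,0,0.025],[0.6,-54,162,0,0,0,0.03],[0.6,-64,192,0,0,0,0.035],[0.6,-72,216,0,0,0,0.041],[0.6,-78,234,0,0,0,0.041],[0.6,-81.5,243.7,0,0,0,0.041],[0.6,-81.5,243.7,0,0,0,0.041],[0.6,-81.5,243.7,0,0,0,0.041]]'
python3 - <<'E'
from h import *
d,s=look('w6');print(row(.488,.0318,.2,.276,s))
import cv2
from plant import imaging
a=imaging.read_camera("scene")["image"][130:290,240:400];b=imaging.read_camera("side")["image"][130:290,270:400]
w=cv2.imread("pics/w6.png")
t=np.hstack([cv2.resize(x,None,fx=h/x.shape[0],fy=h/x.shape[0],interpolation=cv2.INTER_CUBIC) for x,h in((a,350),(b,350))])
w=cv2.resize(w[30:,:],None,fx=t.shape[1]/640*.68,fy=t.shape[1]/640*.68);w=cv2.copyMakeBorder(w,0,0,0,t.shape[1]-w.shape[1],0)
v=np.vstack([t,w])[:600];print(v.shape);cv2.imwrite("pics/v10.png",v)
E
```

```text
time: 13.35
eef_pos: [0.4879, 0.0325, 0.2432]
tcp_rot: [0.991, 0.137, -0.001, -0.001]
contact_force: [-1.1, 0.1, -1.3]
opening: 0.585
finger_force: 36.9
[0.016, 0.728, 43.211, -0.001, 0.002, -0.0]
(599, 634, 3)
```

View pics/v10.png

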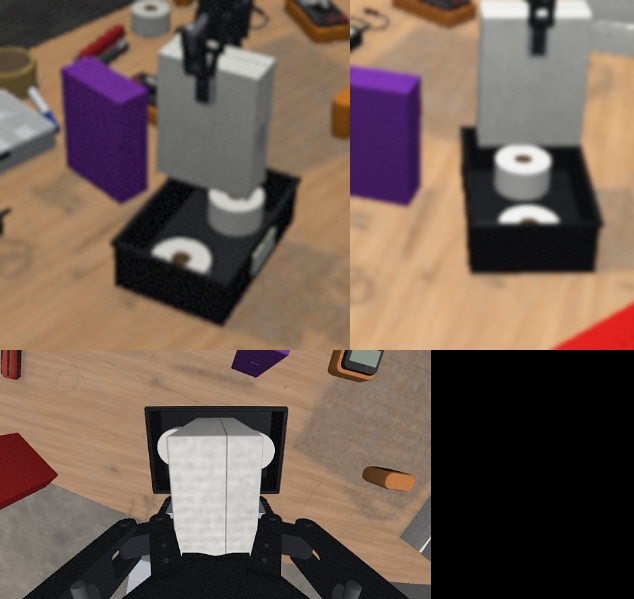

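The carton hangs upright over the bin. In the scene panel its lower front corners are at about (157,172) and (265,198), and in the side panel at (478,137) and (584,146). I'll check alignment against the bin in the same views.

Run:
```python
from h import *
A=np.load("scene.npy",allow_pickle=True).item();B=np.load("side.npy",allow_pickle=True).item()
k=2.1875
a=lambda *p:np.array(p)/k+[239.8,129.8]
b=lambda *p:(np.array(p)-[350,0])/k+[269.8,129.8]
z=.119;x,y=.0595,.025
print("carton",*[v.round(3).tolist() for v in fit([(A,[[x,y,z],[-x,y,z],[-x,y,z+.16],[-x,-y,z+.16]],a((157,170),(265,198),(262,78),(274,57))),(B,[[x,y,z],[-x,y,z]],b((478,137),(584,146)))],[.488,.03,.276])])
X,Y=.0715,.1095
print("bin",*[v.round(3).tolist() for v in fit([(A,[[X,Y,.07],[-X,-Y,.07],[X,Y,0],[-X,Y,0]],a((113,243),(300,180),(116,285),(222,325))),(B,[[-X,Y,.07],[-X,Y,0],[X,Y,0],[X,-Y,.07]],b((603,226),(597,271),(471,271),(460,128)))],[.488,.03,.276])])
```

```text
carton [0.488, 0.028, 0.289] [[0.567, 0.2], [-6.241, 0.861], [-0.051, -0.275], [2.639, -0.227], [0.248, 2.963], [-1.159, -1.536]]
bin [0.485, 0.032, 0.281] [[0.258, -0.442], [-0.25, -1.056], [-0.565, 0.816], [0.903, 1.698], [-0.514, -2.085], [-0.492, 0.489], [-0.155, 1.183], [1.09, -1.321]]
```

```bash
python3 -m jog '[[0.6,-1.5,0,10,0,0,0],[0.6,-1.5,0,25,0,0,0],[0.6,-1.5,0,40,0,0,0],[0.6,-1.5,0,50,0,0,0],[0.6,-1.5,0,58,0,0,0],[0.6,-1.5,0,65,0,0,0],[0.6,-1.5,0,65,0,0,0]]'; python3 -m jog '[[0.6,0,0,6,0,0,0],[0.6,0,0,12,0,0,0],[0.6,0,0,18,0,0,0],[0.6,0,0,24,0,0,0],[0.6,0,0,24,0,0,0]]'
```

```text
time: 14.2
eef_pos: [0.4863, 0.0317, 0.1781]
tcp_rot: [0.991, 0.137, -0.001, -0.0]
contact_force: [0.1, 0.2, -2.3]
opening: 0.581
finger_force: 37.0
time: 14.7
eef_pos: [0.4862, 0.0317, 0.1541]
tcp_rot: [0.991, 0.137, -0.001, -0.0]
contact_force: [-0.1, -0.8, -2.9]
opening: 0.583
finger_force: 37.0
```

```bash
python3 -m jog '[[0.6,0,0,6,0,0,0],[0.6,0,0,12,0,0,0],[0.6,0,0,18,0,0,0],[0.6,0,0,21,0,0,0],[0.6,0,0,21,0,0,0]]'; python3 -m jog '[[0.6,0,0,1,0,0,0],[0.6,0,0,2,0,0,0],[0.6,0,0,3,0,0,0],[0.6,0,0,3,0,0,0]]'; python3 -m jog '[[0.6,0,0,0.5,0,0,0],[0.6,0,0,1,0,0,0],[0.6,0,0,1,0,0,0]]'
```

```text
time: 15.2
eef_pos: [0.4865, 0.0316, 0.1336]
tcp_rot: [0.991, 0.137, -0.001, -0.0]
contact_force: [0.4, 0.7, -1.4]
opening: 0.581
finger_force: 37.0
time: 15.6
eef_pos: [0.4869, 0.0316, 0.1313]
tcp_rot: [0.991, 0.137, -0.0, -0.0]
contact_force: [0.5, -0.4, -1.1]
opening: 0.581
finger_force: 37.0
time: 15.9
eef_pos: [0.4869, 0.0316, 0.1303]
tcp_rot: [0.991, 0.137, -0.0, -0.0]
contact_force: [-0.4, -0.0, -0.4]
opening: 0.583
finger_force: 37.0
```

```bash
python3 -m jog '[[0.6,0,0,0.5,0,0,0],[0.6,0,0,1,0,0,0],[0.6,0,0,1,0,0,0]]'; python3 -m jog '[[0.6,0,0,0.5,0,0,0],[0.6,0,0,1,0,0,0],[0.6,0,0,1,0,0,0]]'
```

```text
time: 16.2
eef_pos: [0.487, 0.0316, 0.1293]
tcp_rot: [0.991, 0.137, 0.0, -0.0]
contact_force: [0.0, 0.4, -2.0]
opening: 0.583
finger_force: 37.0
time: 16.5
eef_pos: [0.4871, 0.0316, 0.1293]
tcp_rot: [0.99, 0.138, -0.0, 0.0]
contact_force: [-3.2, -0.2, 5.2]
opening: 0.581
finger_force: 37.6
```

The carton reached the floor at the expected height of 0.129 m. Releasing slowly.

```bash
python3 -m jog '[[0.41,0,0,-0.5,0,0,0],[0.39,0,0,-0.5,0,0,0],[0.36,0,0,-0.5,0,0,0],[0.33,0,0,-0.5,0,0,0],[0.28,0,0,-0.5,0,0,0],[0.2,0,0,-0.5,0,0,0],[0.1,0,0,-0.5,0,0,0],[0.05,0,0,-0.5,0,0,0],[0.05,0,0,-0.5,0,0,0],[0.05,0,0,-0.5,0,0,0]]' 20; python3 -m jog '[[0.05,0,0,-10,0,0,0],[0.05,0,0,-30,0,0,0],[0.05,0,0,-60,0,0,0],[0.05,0,0,-100,0,0,0],[0.05,0,0,-140,0,0,0],[0.05,0,0,-180,0,0,0],[0.05,0,0,-190,0,0,0],[0.05,0,0,-190,0,0,0],[0.05,0,0,-190,0,0,0]]'
python3 - <<'E'
from h import *
import cv2
from plant import imaging
d,s=look('w7')
im=cv2.imread("pics/w7.png");h=cv2.cvtColor(im,cv2.COLOR_BGR2HSV)
m=((h[...,1]<40)&(h[...,2]>170)).astype(np.uint8)*255
for c in cv2.findContours(m,0,2)[0]:
    if cv2.contourArea(c)>300: print("wrist",cv2.contourArea(c),cv2.approxPolyDP(c,4,True)[:,0].tolist())
print("pred",proj(d,place([.487,.0316,.276],[[.0595,.025,.164],[.0595,-.025,.164],[-.0595,-.025,.164],[-.0595,.025,.164]])).round(0).tolist())
for n,r in(("scene",[.4863,.0316]),("side",[.4863,.0316])):
    q=imaging.read_camera(n);im=q["image"];cv2.imwrite(f"pics/{n}9.png",im);h=cv2.cvtColor(im,cv2.COLOR_BGR2HSV)
    P=proj(q,place([*r,.276],[[sx*.0595,sy*.025,zz] for zz in(.164,) for sx,sy in((1,1),(1,-1),(-1,-1),(-1,1))]));print(n,"pred",P.round(0).tolist())
    m=((h[...,1]<50)&(h[...,2]>(150 if n=="scene" else 200))).astype(np.uint8)*255;m[:, :int(P[:,0].min()-40)]=0;m[:,int(P[:,0].max()+40):]=0
    for c in cv2.findContours(m,0,2)[0]:
        if cv2.contourArea(c)>150: print(cv2.contourArea(c),cv2.approxPolyDP(c,2,True)[:,0].tolist())
E
```

```text
time: 17.5
eef_pos: [0.487, 0.0316, 0.1289]
tcp_rot: [0.991, 0.137, 0.0, 0.0]
contact_force: [0.7, 0.2, 0.2]
opening: 0.946
finger_force: 0.0
time: 18.4
eef_pos: [0.4863, 0.0317, 0.3176]
tcp_rot: [0.991, 0.137, -0.001, -0.0]
contact_force: [0.4, 0.3, -0.9]
opening: 0.948
finger_force: 0.0
wrist 665.5 [[230, 314], [252, 341], [268, 337], [271, 329], [313, 333]]
wrist 334.0 [[639, 296], [619, 327], [639, 331]]
wrist 1625.5 [[364, 145], [347, 159], [346, 174], [354, 186], [372, 190], [389, 177], [391, 161], [380, 147]]
wrist 6652.5 [[344, 128], [296, 128], [296, 164], [290, 149], [275, 140], [259, 143], [249, 156], [251, 173], [269, 186], [287, 181], [297, 166], [299, 236], [343, 235]]
wrist 356.5 [[491, 23], [489, 33], [522, 41], [523, 31]]
pred [[294.0, 128.0], [345.0, 128.0], [342.0, 238.0], [297.0, 238.0]]
scene pred [[312.0, 194.0], [321.0, 184.0], [363.0, 197.0], [355.0, 207.0]]
172.5 [[310, 245], [317, 247], [324, 244], [327, 246], [326, 251], [335, 251], [335, 245], [325, 239], [315, 240]]
495.0 [[313, 193], [355, 206], [361, 198], [323, 185]]
side pred [[329.0, 180.0], [328.0, 171.0], [375.0, 171.0], [377.0, 180.0]]
394.5 [[329, 172], [330, 180], [376, 180], [373, 171]]
646.0 [[369, 106], [368, 111], [373, 113], [372, 121], [405, 124], [406, 134], [411, 125], [407, 122], [407, 109], [380, 104], [381, 100]]
```

The carton top matches the prediction for standing on the bin floor in all three views, and the rolls are still at the ends.

```bash
python3 -c "
from plant import workorder;print(workorder.sign_off())"
```

```text
the job is handed in; nothing more can be done
None
```

The job is handed in at about 18.5 s: both rolls were pressed back to the bin's ends, and the white carton stands upright on the floor between them, placed without a drop. I have no verdict from the judging.

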